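# Seat a press plug in the gauge slide, draw it under the bridge and hold it there

## Task

Check the tall round press plug: take it from its compartment in the tray (leave the square and the short round plug there), stand it fully down in the round nest of the height gauge's slide while the slide is home, and let go of it. Then take the slide's handle, pull the slide out against its spring until the plug stands centred under the bridge, and keep holding it there for the reading: the job finishes with the gripper still holding the slide at the bridge, without letting it run back. Leave everything else on the bench where it is.

Things in the scene. Friction and masses are not known exactly. Their poses are not given: they have to be found in the camera images.
- plug_tall: The plug to be checked: plain bare-steel round cylinder, 24 mm diameter, 45 mm tall, edges slightly chamfered, 55 to 115 g, standing upright in one compartment of the tray. It is the taller of the two round plugs. Origin at the centre of its underside, z up its axis.
- plug_square: Leave alone: bare-steel square plug, 22 x 22 x 45 mm, upright in another compartment. Origin at the centre of its underside.
- plug_short: Leave alone: bare-steel round plug, 24 mm diameter but only 28 mm tall, in the third compartment. Origin at the centre of its underside.
- tray: Fixed grey open tray on a 14 mm plywood board, 56 (x) x 150 (y) x 16 mm high, three compartments in a row along its y, centres 49 mm apart, walls 4 mm, inner floor 4 mm above its underside. Origin at the centre of its underside. One plug stands in each compartment, in any order.
- gauge: Fixed base of the height gauge: dark steel plate 190 x 84 x 8 mm with two low rails (tops 21 mm above the bench) and a spring housing up to 34 mm high at its back. Origin at bench level below the middle of the slideway. Its x axis runs along the slideway towards the back; the slide is pulled towards -x.
- slide: Steel slide, 186 x 40 x 16 mm, between the gauge's rails, top 24 mm above the bench. Moves only along the gauge's x: at home its origin is 8 mm above the gauge's; it pulls out up to 85 mm towards the gauge's -x. A spring draws it home: 3 N at home, 1 N more per 10 mm (about 8 N at the bridge); let go, it runs back. Axes as the gauge's.
- nest (a point): Centre of the floor of the nest, the blind round hole in the slide's top: 27 mm diameter, chamfered mouth, 12 mm deep. The floor is 12 mm above the bench; a seated plug stands out 33 mm. It moves with the slide, and at home lies 55 mm behind the gauge's origin.
- handle (a point): Centre of the slide's handle: a straight pale wooden bar across the slide (along the gauge's y), 56 mm long, 14 x 14 mm in section, centre 55 mm above the bench, 24 mm clear of the slide on two 10 mm posts 33 mm apart. It is 143 mm in front of the nest and moves with the slide. Grip it from above across its 14 mm.
- bridge: Grey bridge fixed over the slideway between nest and handle: two posts and a crossbar 12 mm wide along the slide, 81 mm across it, underside 63 mm, top 73 mm above the bench; a seated plug passes below with 6 mm to spare. Origin below the crossbar's middle, 8 mm above the bench; axes as the gauge's. It is the mark: nest and bridge at equal gauge x (45 to 60 mm of pull).
- jar_a: Bystander, leave alone: a small screw-lid jar, 45 mm across, 62 mm tall, on the fire-board behind the tray. Origin at the centre of its underside.
- jar_b: Bystander, leave alone: a second such jar beside it. Origin at the centre of its underside.
- jar_c: Bystander, leave alone: a third such jar, standing between the gauge and the kiln. Origin at the centre of its underside.
- bottle: Bystander, leave alone: a dropper bottle, 34 mm across, 98 mm tall, standing on the square tile by the burner. Origin at the centre of its underside.
Things that resemble listed ones, but are neither listed nor needed, are in the scene too. Leave any orange look-alike of the plug_tall alone.

How it is judged:
By the outcome, as a careful person would: the job done as asked, in the order asked, and still so for the second after the job is handed in, while the arm keeps its last pose, push and grip.
It also fails if it takes over 45 s, if anything falls off the work surface, if the arm or the gripper's body presses on something with over 40 N, if the wrist force passes 120 N, or if a joint passes its speed limit or range.

## Robot

A 7-joint arm with a two-finger parallel gripper is mounted at the origin on the work surface; the furniture and walls round the work are solid. World frame = base frame: x ahead of the robot, y to its left, z up, the work surface at z = 0. Lengths are in m, angles in rad, forces in N, time in s.
With the tool pointing down it reaches from about 0.425 to 0.825 m from the base axis. Payload 3.6 kg.
Tool frame: the origin (TCP) lies where the fingers leave the gripper's body, on its centre line; the fingertips stand 73 mm ahead of it and the grasp point (between the pads) lies 54 mm ahead of it; z points along the fingers, y is the line along which they close (so a half turn about z gives the same grasp; the last joint's range is limited). The gripper opens to 85 mm and grips with 20 to 120 N. Pads are 22 mm wide; open, the fingers measure 114 mm over their backs; the gripper's body (76 mm by 85 mm) begins 54 mm behind the grasp point. The pads swing forward as they close: fully open they stand 13 mm farther back than shut.
Start: joints at [-1.373, 0.615, -0.013, 1.423, 0.008, 1.103, -0.04], TCP at [0.145, 0.634, 0.304] pointing down, gripper open.
Joint ranges: [-3.12, 3.12], [-0.3, 2.06], [-1.34, 1.32], [0.26, 2.42], [-1.36, 4.5], [0.01, 1.98], [-2.84, 2.84]. Speed limits (rad/s): [2.79, 2.79, 3.14, 3.14, 3.14, 3.14, 3.14].

## Interface

Orientations are given as a unit quaternion [x, y, z, w].
In Python, from station import arm, snapshot, camera_info, ticket gives the robot as it stands. Calls block until the motion is done:
- arm.movep(position, orientation): joint-space move of the TCP to a pose.
- arm.line_to(position, velocity=0.15, ori=None): straight line of the TCP; ori=None keeps the orientation; velocity is the mean speed in m/s.
- arm.move_j(angles): joint-space move.
- arm.move_gripper(opening, effort=None): opening from 0.0 (shut) to 1.0 (fully open); effort is the grip in N (None keeps the last); returns when the fingers have stopped.
- arm.pause(seconds).
- arm.ik(position, orientation): joint angles nearest the present ones, or None.
- snapshot(name): name is "scene" or "top" or "wrist"; returns the picture (400x640x3 uint8, blue, green, red); there is no depth.
- camera_info(name): a dict with "fx", "fy", "cx", "cy" (pixels), "R" (3x3) and "t" (3): a world point X has camera coordinates R X + t; the wrist camera has in their place "T_tool_cam" (4x4, takes a point from camera to tool coordinates, whose origin is the TCP and whose axes are the flange's). Camera axes: x right, y down, z forward; pixel columns grow to the right and rows downward; lengths in m; the calibration is good to about 2 mm. A picture is of the moment at which its call begins: read the wrist's pose just before it. camera_info takes no time and is no camera call.
A pose or a line that the arm cannot do raises arm.MotionError and nothing moves.
- ticket.finish_job(): hands the job in; it is judged then, once.
Readings, each from a call of its own:
- arm.read_time(): time.
- arm.read_joint_positions(): joint angles.
- arm.read_dq(): joint speeds.
- arm.read_effort(): joint torques, N m.
- arm.read_tool_pos(): TCP position.
- arm.read_eef_rot(): TCP orientation.
- arm.read_ft_force(): force on the tool from outside, world axes, zero at the start.
- arm.read_wrist_torque(): the same for the moment, N m.
- arm.read_opening(): opening from 0.0 (shut) to 1.0 (fully open).
- arm.read_finger_force(): force on a finger pad.
Only numpy, scipy, OpenCV 4.12 (cv2) and the standard library are available. Lean on these libraries where they do the work, as an engineer would, in place of code of your own. Each camera call takes 0.05 s, during which the arm holds its last target. There are 200 camera calls.

## Working session

There is one attempt and no reset: what is moved stays moved. The work goes in short steps, each a Python script; the robot and the scene stay as the last script left them, time stands still between calls to the robot, and variables do not carry over. Pictures are saved under pics/ and viewed, at most 10 in all, crops included, and the job is handed in when it is done.

```bash
mkdir -p pics; ls
python3 - <<'E'
from station import arm, snapshot, camera_info
import cv2
for n in("scene","top"):
    cv2.imwrite(f"pics/{n}0.png",snapshot(n)); c=camera_info(n); print(n,c)
print(camera_info("wrist"),arm.read_eef_rot(),arm.read_tool_pos(),arm.read_time())
E
```

```text
pics
scene {'fx': 499.4399112516526, 'fy': 499.4399112516526, 'cx': 327.3608413458717, 'cy': 204.10554255018744, 'R': array([[-0.64077911, -0.76764394,  0.01117616],
       [-0.59883373,  0.49065182, -0.63297627],
       [ 0.4804168 , -0.41229064, -0.77409052]]), 't': array([0.38898592, 0.35604475, 0.73821878])}
top {'fx': 388.7855197108134, 'fy': 388.7855197108134, 'cx': 323.594219823221, 'cy': 204.76115149305616, 'R': array([[-0.02282206, -0.99913348, -0.03480589],
       [-0.98674047,  0.02810765, -0.15985371],
       [ 0.1606935 ,  0.03069619, -0.98652691]]), 't': array([0.05795196, 0.56931759, 0.8328274 ])}
{'fx': 308.8915013363819, 'fy': 308.8915013363819, 'cx': 318.77265729848597, 'cy': 201.5012809019912, 'T_tool_cam': array([[ 4.12720412e-04, -9.56874120e-01, -2.90502578e-01,
         7.36823172e-02],
       [ 9.99999841e-01,  2.83033769e-04,  4.88438548e-04,
         2.34522646e-04],
       [-3.85152166e-04, -2.90502734e-01,  9.56874084e-01,
        -6.99451422e-02],
       [ 0.00000000e+00,  0.00000000e+00,  0.00000000e+00,
         1.00000000e+00]])} [ 1.12120008e-01  9.93694002e-01 -1.15049676e-03 -1.04174378e-04] [0.14476805 0.63314976 0.30284986] 0.1
```

View pics/top0.png

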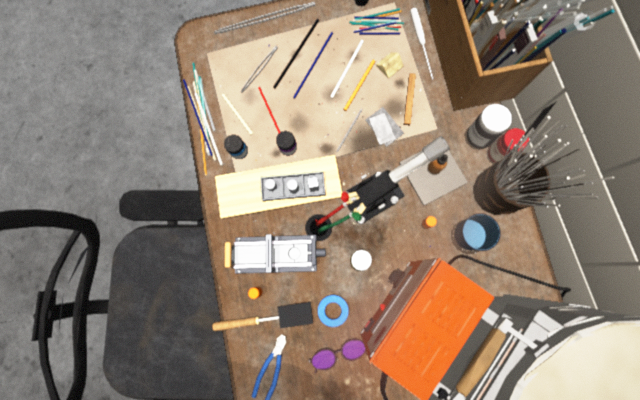

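View pics/scene0.png

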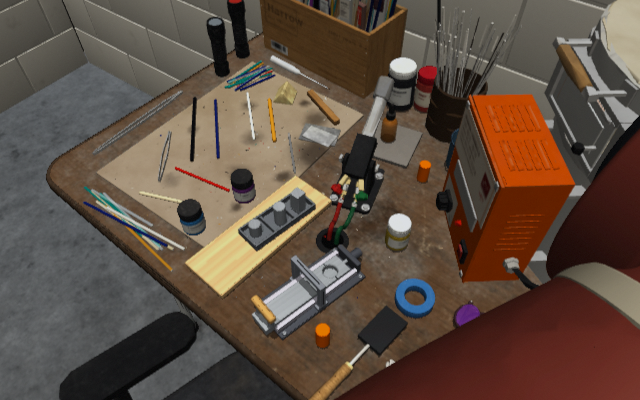

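The top view shows the tray at about (293,187): compartments at (270,185), (292,185) and (314,183). The gauge is at (272,254), with its handle at (228,255), bridge at (268,253) and nest near (296,254). The burner with its hoses is at about (350,205), close to the tray's right end. The orange look-alikes are at (254,293) and (431,222) in top.

```bash
cat > h.py <<'E'
import numpy as np, cv2
from station import arm, snapshot, camera_info
from scipy.spatial.transform import Rotation as Ro
def cam(n):
    """K, R, t (world->camera) for the present pose"""
    c=camera_info(n); K=np.array([[c["fx"],0,c["cx"]],[0,c["fy"],c["cy"]],[0,0,1]])
    if n!="wrist": return K,np.array(c["R"]),np.array(c["t"])
    W=np.eye(4); W[:3,:3]=Ro.from_quat(arm.read_eef_rot()).as_matrix(); W[:3,3]=arm.read_tool_pos()
    E=np.linalg.inv(W@np.array(c["T_tool_cam"])); return K,E[:3,:3],E[:3,3]
def ray(C,uv,z):
    K,R,t=C; d=R.T@np.linalg.solve(K,[*uv,1.]); o=-R.T@t
    return o+d*(z-o[2])/d[2]
def proj(C,X):
    K,R,t=C; p=K@(R@np.asarray(X,float)+t); return p[:2]/p[2]
def tri(C1,p1,C2,p2):
    P=[C[0]@np.c_[C[1],C[2]] for C in(C1,C2)]
    X=cv2.triangulatePoints(P[0],P[1],np.float64(p1),np.float64(p2))[:,0]; return X[:3]/X[3]
def down(yaw):
    """tool z down; tool x axis at angle yaw in world"""
    c,s=np.cos(yaw),np.sin(yaw)
    return Ro.from_matrix(np.array([[c,s,0],[s,-c,0],[0,0,-1]])).as_quat()
E
python3 - <<'E'
from h import *
T=cam("top");S=cam("scene")
print("cams",-T[1].T@T[2],-S[1].T@S[2])
for n,uv,z in[("tray",(293,187),.03),("cellL",(270,185),.05),("cellM",(292,185),.05),("cellR",(314,183),.05),("handle",(228,255),.055),("bridge",(268,253),.073),("nest",(296,254),.024),("burnerbase",(320,225),0),("jarc",(361,260),.06),("orange",(254,293),.04)]: print(n,ray(T,uv,z).round(3))
print("burner tri",tri(T,(380,195),S,(358,158)),tri(T,(443,146),S,(386,83)))
print("clamps", tri(T,(346,197),S,(338,186)))
a=cv2.imread("pics/top0.png")[140:290,200:400]; b=cv2.imread("pics/scene0.png")[150:350,180:400]
cv2.imwrite("pics/ca.png",cv2.resize(a,None,fx=4,fy=4,interpolation=3)); 
cv2.imwrite("pics/cb.png",cv2.resize(b,(660,600),interpolation=3))
M=Ro.from_quat(arm.read_eef_rot()).as_matrix(); print(M.round(2))
E
```

```text
cams [0.42926134 0.01633493 0.91463124] [0.10781296 0.42826937 0.79246867]
tray [0.617 0.114 0.03 ]
cellL [0.619 0.165 0.05 ]
cellM [0.618 0.114 0.05 ]
cellR [0.621 0.064 0.05 ]
handle [0.463 0.257 0.055]
bridge [0.464 0.165 0.073]
nest [0.462 0.11  0.024]
burnerbase [0.53  0.054 0.   ]
jarc [ 0.445 -0.036  0.06 ]
orange [0.378 0.202 0.04 ]
burner tri [ 0.59052755 -0.07244683  0.08908752] [ 0.66215776 -0.19829312  0.16827897]
clamps [ 0.58465425 -0.00750333  0.05947129]
[[-0.97  0.22 -0.  ]
 [ 0.22  0.97 -0.  ]
 [-0.   -0.   -1.  ]]
```

View pics/cb.png

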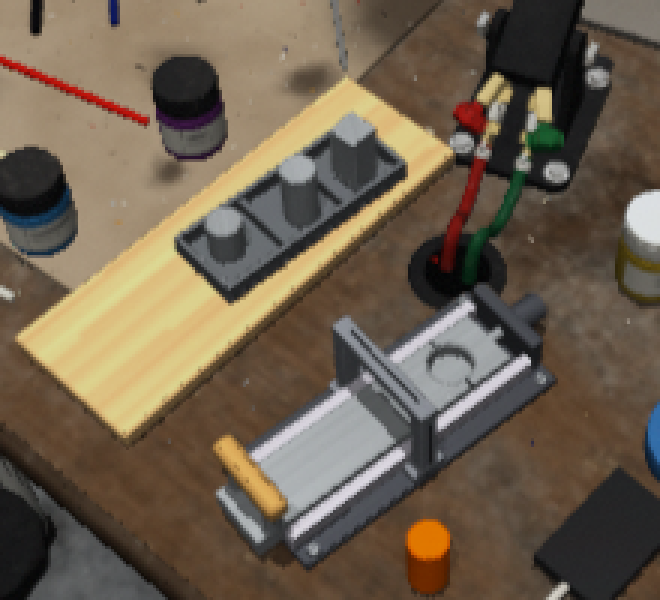

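The crop shows the left compartment with the short round plug (225,235), the middle one with the taller round plug (300,190) and the right one with the square plug (352,150). Candidates in scene pixels are short round (255,228), tall round (280,213), square (297,200) and the orange look-alikes at (323,335) and (424,172). I choose the middle plug, and will check it close up with the wrist camera.

Run:
```python
from h import *
print([None if (q:=arm.ik([.618,.114,.2],down(y))) is None else q[6] for y in(np.pi/2,-np.pi/2)])
for i,(p,y) in enumerate([((.60,.114,.22),np.pi/2),((.463,.15,.22),np.pi/2)]):
    arm.movep(p,down(y)); arm.pause(.3)
    C=cam("wrist"); im=snapshot("wrist"); cv2.imwrite(f"pics/w{i}.png",im); np.savez(f"w{i}.npz",K=C[0],R=C[1],t=C[2])
    print(arm.read_tool_pos(),arm.read_time())
cv2.imwrite("pics/w.png",np.vstack([cv2.imread("pics/w0.png")[100:400],cv2.imread("pics/w1.png")[100:400]]))
```

```text
[np.float64(0.07653810629730375), np.float64(2.6155962135471773)]
[0.59995945 0.11426216 0.22000975] 2.9167
[0.46368217 0.14964066 0.21988411] 3.8917
```

View pics/w.png

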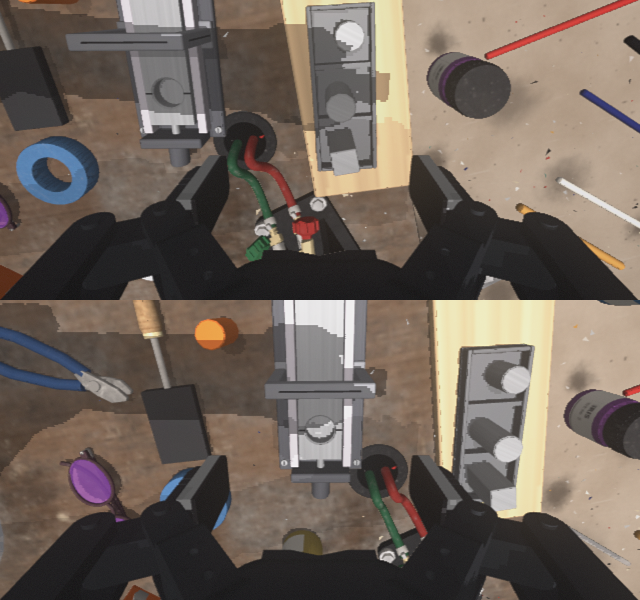

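w (top half, w0): the tall plug's top is at (341,208) in full-frame pixels, the short plug's at (350,136) and the square's at (344,258). In w1 the nest is at (320,227) and the bridge crossbar runs along row ~190. I'll zoom in for precise pixels.

Run:
```python
import cv2,numpy as np
a=cv2.imread("pics/w0.png");b=cv2.imread("pics/w1.png")
def z(im,r0,r1,c0,c1,f): return cv2.resize(im[r0:r1,c0:c1],None,fx=f,fy=f,interpolation=cv2.INTER_CUBIC)
A=z(a,90,290,300,400,2.9)  # 290x580
B=z(b,0,290,255,395,2)     # 280x580
D=z(b,190,290,470,540,3)   # 210x300
o=np.zeros((600,800,3),np.uint8); o[:580,:290]=A;o[:580,295:575]=B;o[:300,580:790]=D
cv2.imwrite("pics/z.png",o)
```

```text
(no output)
```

View pics/z.png

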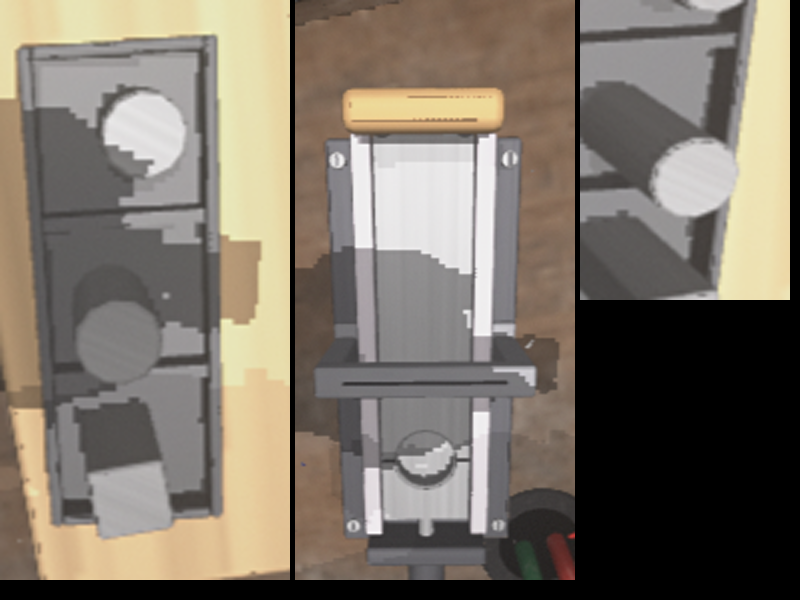

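Readings from the zoom: tall plug's top is at (341.0,207.6) in w0 and (508,249) in w1. In w1 the nest mouth is at (321,229.7), the handle top at (319.2,55) and the bridge top centre at (320.3,190). The middle plug is round and tall, and its neighbours are the short round (top) and the square (bottom).

Run:
```python
from h import *
L=lambda i:[np.load(f"w{i}.npz")[k] for k in("K","R","t")]
A,B=L(0),L(1); T=cam("top")
print("plug w0",ray(A,(341,207.6),.063),"w1",ray(B,(508,249),.063),"tri",tri(A,(341,207.6),B,(508,249)))
print("plug short/base w0 z.046",ray(A,(300+145/2.9,90+134/2.9),.046))
f=lambda x,y:(255+(x-295)/2,y/2)
for n,x,y,z in[("nest",427,459.5,.024),("handle",423.5,110,.062),("hL",344,110,.06),("hR",503,110,.06),("br far",425.5,363,.073),("br near",425.5,397,.073),("brL",315,382,.073),("brR",536,382,.073),("scrUL",336,160,.008),("scrUR",509,158,.008),("scrLL",353,526,.008),("scrLR",498,525,.008)]:
    print(n,ray(B,f(x,y),z).round(4))
print("nest w/ w0? top", ray(T,(296,254),.024))
```

```text
plug w0 [0.61757175 0.11486833 0.063     ] w1 [0.61689002 0.11484579 0.063     ] tri [0.61763502 0.1144164  0.06189986]
plug short/base w0 z.046 [0.62457761 0.16756268 0.046     ]
nest [0.4666 0.1158 0.024 ]
handle [0.4649 0.2578 0.062 ]
hL [0.4378 0.2581 0.06  ]
hR [0.4919 0.2581 0.06  ]
br far [0.4655 0.173  0.073 ]
br near [0.4655 0.1603 0.073 ]
brL [0.4254 0.166  0.073 ]
brR [0.5057 0.1659 0.073 ]
scrUL [0.4277 0.2465 0.008 ]
scrUR [0.5014 0.2472 0.008 ]
scrLL [0.4292 0.0731 0.008 ]
scrLR [0.5028 0.0736 0.008 ]
nest w/ w0? top [0.46237928 0.10960132 0.024     ]
```

Run:
```python
from h import *
q=down(np.pi/2)
arm.move_gripper(.65)
arm.movep([.6173,.1148,.16],q); arm.line_to([.6173,.1148,.109],.1); arm.pause(.1)
print(arm.read_tool_pos(),arm.read_ft_force())
arm.move_gripper(0,40); print("grip",arm.read_opening(),arm.read_finger_force(),arm.read_ft_force())
arm.line_to([.6173,.1148,.175],.15); print(arm.read_opening(),arm.read_finger_force(),arm.read_ft_force())
arm.movep([.4662,.1153,.165],q); arm.pause(.3)
C=cam("wrist");im=snapshot("wrist"); cv2.imwrite("pics/w2.png",im); print(arm.read_tool_pos(),arm.read_time())
print(proj(C,[.4662,.1153,.024]),proj(C,[.4662,.1153,.165-.109+.018]),proj(C,[.4662,.1153,.165-.109+.063]))
cv2.imwrite("pics/z2.png",cv2.resize(im[150:400,200:440],None,fx=2.4,fy=2.4,interpolation=2))
```

```text
[0.61785529 0.11485784 0.10996575] [ 1.51181989  0.1609818  -0.88618914]
grip 0.26223114497504985 39.38982927143087 [-0.31143184  0.73631549  3.21933208]
0.26613132576362636 39.169652031112605 [-0.16001013  0.68449666 -0.74062644]
[0.4668195  0.11522595 0.16483842] 7.7667
[316.85551687 214.96894048] [316.41314631 244.21341134] [315.74137421 288.62328282]
```

View pics/z2.png

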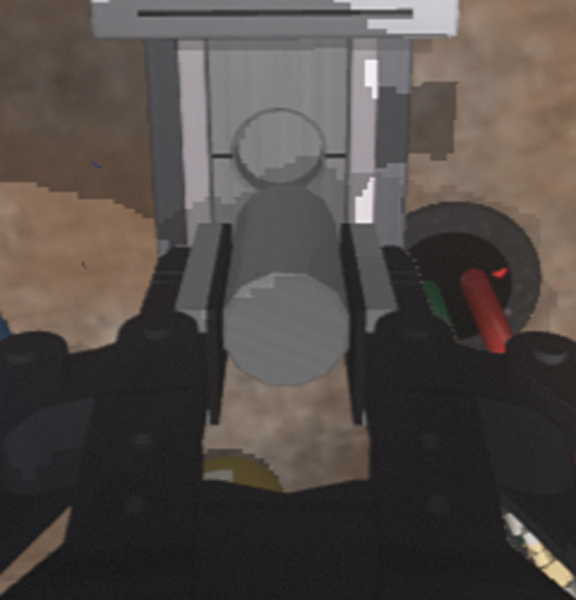

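The plug is held upright with its top at (319.2,287.5), and the nest is at (317,215). Relative to the camera's prediction the plug sits about 1.3 mm too far in +x, so I'll shift by -1.2 mm and descend with force checks.

Run:
```python
from h import *
x,y=.4650,.1153
f0=np.array(arm.read_ft_force())
arm.line_to([x,y,.122],.1); arm.pause(.2); f0=np.array(arm.read_ft_force()); print(arm.read_tool_pos(),f0)
for z in np.arange(.119,.1015,-.002):
    arm.line_to([x,y,z],.05); arm.pause(.1)
    p=arm.read_tool_pos(); f=np.array(arm.read_ft_force())-f0; print(z.round(4),np.round(p,4),f.round(1))
    if f[2]>8: break
print(arm.read_time())
```

```text
[0.46541798 0.11538354 0.12260652] [-0.59665748  0.62530497 -0.73375466]
0.119 [0.465  0.1153 0.119 ] [ 0.2 -0.5  0.3]
0.117 [0.465  0.1153 0.117 ] [ 0.5 -1.7  0.2]
0.115 [0.465  0.1153 0.115 ] [ 0.5 -0.1  0.7]
0.113 [0.465  0.1153 0.113 ] [ 1.1 -0.8 -1. ]
0.111 [0.465  0.1153 0.111 ] [ 0.8 -1.   0.1]
0.109 [0.465  0.1153 0.109 ] [ 1.  -0.4 -0. ]
0.107 [0.465  0.1153 0.107 ] [ 0.2 -0.   0.5]
0.105 [0.465  0.1153 0.105 ] [-0.1 -0.5 -0.2]
0.103 [0.4653 0.1153 0.1035] [-1.2 -0.7  6.3]
11.7
```

The plug is seated at the expected height, with contact at TCP 0.1035. Next: release, rise and check.

Run:
```python
from h import *
arm.move_gripper(.6); print(arm.read_opening())
arm.line_to([.465,.1153,.19],.15); arm.movep([.4635,.2,.2],down(np.pi/2)) ; arm.pause(.25)
C=cam("wrist");im=snapshot("wrist"); 
print(proj(C,[.4662,.1153,.057]),proj(C,[.4649,.2578,.062]),arm.read_time())
cv2.imwrite("pics/z3.png",im)
for y in(0,np.pi): 
    q=arm.ik([.464,.258,.13],down(y)); print(y,q)
```

```text
0.6014771237498833
[321.91320876 311.37660455] [320.08717218 131.07149355] 13.55
0 [-1.02768747  0.81899789  0.79006034  1.95600156 -0.86780873  0.74800463
 -1.28177564]
3.141592653589793 [-0.5363929   0.67460321 -0.01870745  1.94081677  0.02325785  0.52637552
  0.99968266]
```

View pics/z3.png

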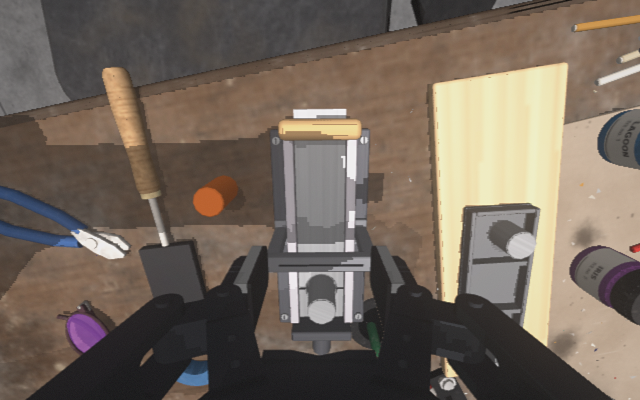

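The plug stands in the nest with its top at (321,312), as predicted. The handle is at (320,128). The tray still holds the short plug at (519,243). Next I grip the handle and refine the bridge position from this picture.

Run:
```python
from h import *
C=cam("wrist"); g=cv2.cvtColor(cv2.imread("pics/z3.png"),6)
for c0,c1 in((295,310),(330,345)):
    p=g[240:285,c0:c1].mean(1); print([(240+i,int(v)) for i,v in enumerate(p)][:42])
for r in (250,255,260,265,270): print(r,ray(C,(320,r),.073)[1].round(4))
arm.move_gripper(.5)
q=down(np.pi)
arm.movep([.4643,.2585,.16],q); arm.line_to([.4643,.2585,.109],.1); arm.pause(.1)
print(arm.read_tool_pos(),arm.read_ft_force())
arm.move_gripper(0,80); arm.pause(.2); print(arm.read_opening(),arm.read_finger_force(),arm.read_tool_pos(),arm.read_ft_force(),arm.read_time())
```

```text
[(240, 105), (241, 105), (242, 108), (243, 120), (244, 180), (245, 183), (246, 181), (247, 179), (248, 179), (249, 180), (250, 181), (251, 179), (252, 106), (253, 73), (254, 74), (255, 75), (256, 75), (257, 86), (258, 94), (259, 97), (260, 97), (261, 96), (262, 97), (263, 97), (264, 79), (265, 47), (266, 70), (267, 96), (268, 97), (269, 96), (270, 93), (271, 99), (272, 170), (273, 199), (274, 199), (275, 198), (276, 198), (277, 198), (278, 194), (279, 190), (280, 184), (281, 178)]
[(240, 105), (241, 110), (242, 154), (243, 159), (244, 183), (245, 184), (246, 183), (247, 183), (248, 181), (249, 181), (250, 182), (251, 179), (252, 91), (253, 74), (254, 76), (255, 77), (256, 78), (257, 92), (258, 97), (259, 98), (260, 98), (261, 100), (262, 116), (263, 115), (264, 74), (265, 50), (266, 95), (267, 148), (268, 150), (269, 155), (270, 160), (271, 104), (272, 170), (273, 174), (274, 173), (275, 173), (276, 171), (277, 162), (278, 154), (279, 149), (280, 141), (281, 141)]
250 0.1776
255 0.1738
260 0.1699
265 0.1659
270 0.162
[0.46475411 0.25873112 0.10968622] [ 0.38904114 -0.13235628  0.38536402]
0.14275124260417307 78.47897171974182 [0.46455306 0.25850732 0.10969195] [-0.15648874 -2.17939278  5.19957817] 16.1417
```

Run:
```python
from h import *
arm.line_to([.4639,.3094,.1095],.05); arm.pause(.4)
print(arm.read_tool_pos(),arm.read_opening(),arm.read_finger_force(),arm.read_ft_force())
T=cam("top");S=cam("scene"); a=snapshot("top");b=snapshot("scene"); print(arm.read_time())
for n,C in(("top",T),("scene",S)):
    for X in([.4657,.1663,.057],[.4657,.1663,.073],[.464,.3094,.062]): print(n,X,proj(C,X).round(1))
cv2.imwrite("pics/top4.png",a);cv2.imwrite("pics/scene4.png",b)
o=np.hstack([cv2.resize(a[225:285,215:315],(400,240),interpolation=3),cv2.resize(b[230:350,230:380],(400,320),interpolation=3)[:240]])
cv2.imwrite("pics/z4.png",np.vstack([cv2.resize(b[240:340,240:373],(798,600),interpolation=3)]))
```

```text
[0.4643613  0.30522132 0.10968688] 0.1491959908562838 78.63445043563843 [-1.09527157 -7.36925561  6.23181822]
17.8083
top [0.4657, 0.1663, 0.057] [268.8 252.6]
top [0.4657, 0.1663, 0.073] [267.5 252.3]
top [0.464, 0.3094, 0.062] [203.7 254.9]
scene [0.4657, 0.1663, 0.057] [305.9 276.3]
scene [0.4657, 0.1663, 0.073] [305.7 271.3]
scene [0.464, 0.3094, 0.062] [235.1 325.4]
```

View pics/z4.png

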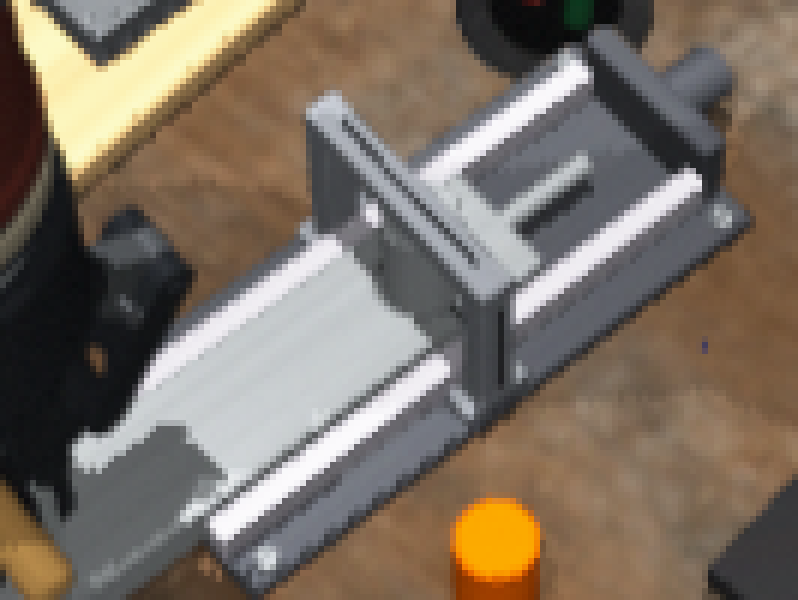

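The scene shows the plug under the bridge (dark cylinder at about (410,270) in the crop). The slide's back edge runs from (440,175) to (540,260). The TCP is 4 mm short of the command, so I'll check whether it settles and correct it.

Run:
```python
from h import *
S=cam("scene")
print("slide back corner y (home would be nest-.038):",[ray(S,(240+x/6,240+y/6),.024).round(4) for x,y in((540,260),(520,243),(490,218))])
arm.pause(.5); print(arm.read_tool_pos(),arm.read_ft_force())
arm.line_to([.4639,.3136,.1095],.05); arm.pause(.8)
print(arm.read_tool_pos(),arm.read_opening(),arm.read_ft_force(),arm.read_time())
cv2.imwrite("pics/scene5.png",b:=snapshot("scene"))
cv2.imwrite("pics/z5.png",cv2.resize(b[240:340,240:373],(798,600),interpolation=3))
```

```text
slide back corner y (home would be nest-.038): [array([0.4435, 0.1308, 0.024 ]), array([0.4517, 0.1316, 0.024 ]), array([0.4639, 0.1331, 0.024 ])]
[0.46435782 0.30523453 0.10970552] [-0.4174208  -6.7217196   6.29768463]
[0.46435422 0.30918298 0.109727  ] 0.15151596630482206 [-0.21564495 -7.89260934  6.40334589] 19.3583
```

View pics/z5.png

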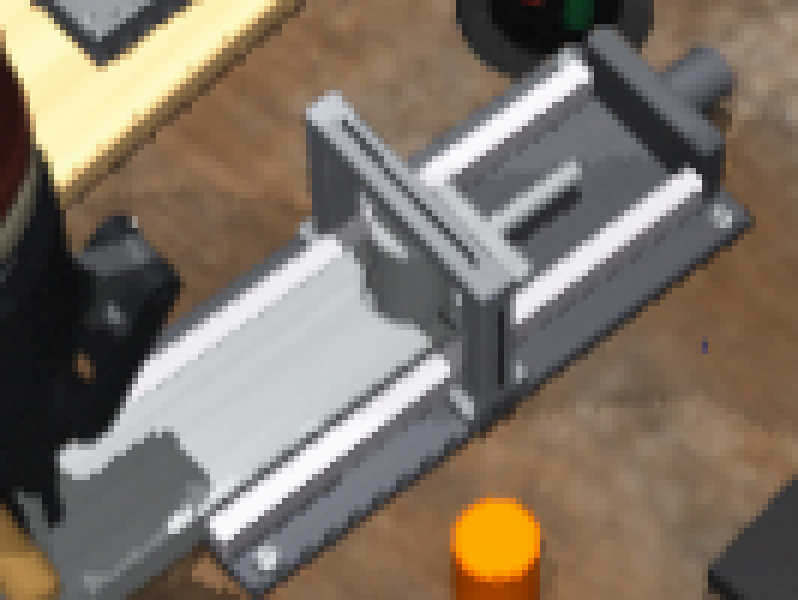

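The plug is now further under the crossbar, with its left silhouette at x≈365, y≈285 in the crop. I'll cross-check numerically with the handle's shift and that silhouette.

Run:
```python
from h import *
S=cam("scene")
E=[]
for n in("scene0","scene4","scene5"):
    im=cv2.imread(f"pics/{n}.png"); h=cv2.cvtColor(im,cv2.COLOR_BGR2HSV)
    m=cv2.inRange(h,(10,90,90),(28,255,255)); m[:285]=0;m[:,:215]=0;m[:,290:]=0; m[345:]=0
    k,l,st,ce=cv2.connectedComponentsWithStats(m); i=1+st[1:,4].argmax(); ys,xs=np.where(l==i)
    o=ys>=ys.max()-6; e=(xs[o].max(),ys[o].max()); E.append(ray(S,e,.055)); print(n,st[i],e,E[-1].round(4))
print("shift",(E[1]-E[0])[1],(E[2]-E[0])[1])
a=np.linspace(0,2*np.pi,200)
for y in(.1623,.1643,.1663,.1683):
  o=[]
  for z in(.024,.057):
    P=np.array([proj(S,[.4657+.012*np.cos(t),y+.012*np.sin(t),z]) for t in a]); Q=(P-240)*6
    o.append(("left",Q[Q[:,0].argmin()].round(),"bottom",Q[Q[:,1].argmax()].round()))
  print(y,o)
print("bridge corners proj",[((proj(S,[.4657+s*.0405,.1663+d*.006,.073])-240)*6).round() for s in(1,-1) for d in(1,-1)])
```

```text
scene0 [ 215  285   61   60 1698] (np.int64(262), np.int64(344)) [0.4147 0.2933 0.055 ]
scene4 [236 315  16  27 182] (np.int64(251), np.int64(341)) [0.4296 0.3036 0.055 ]
scene5 [233 317  17  26 186] (np.int64(249), np.int64(342)) [0.4302 0.307  0.055 ]
shift 0.010339258566864684 0.013658214858601747
0.1623 [('left', array([368., 270.]), 'bottom', array([408., 305.])), ('left', array([364., 211.]), 'bottom', array([406., 247.]))]
0.1643 [('left', array([362., 274.]), 'bottom', array([403., 309.])), ('left', array([359., 215.]), 'bottom', array([401., 251.]))]
0.1663 [('left', array([357., 278.]), 'bottom', array([398., 313.])), ('left', array([353., 219.]), 'bottom', array([395., 255.]))]
0.1683 [('left', array([351., 281.]), 'bottom', array([392., 317.])), ('left', array([348., 223.]), 'bottom', array([390., 258.]))]
bridge corners proj [array([290., 105.]), array([323.,  82.]), array([469., 299.]), array([503., 274.])]
```

The silhouette minus the scene camera's offset (about 12 px right and 6 px down, taken from the bridge's own corners) puts the plug within about 1 mm of the bridge centre. The handle-shift number was contaminated by another wooden object in the mask, so I'm not using it. The TCP travel of 50.7 mm and the 7.9 N pull both agree, so I'm handing in while still holding.

Run:
```python
from station import arm,ticket
print(arm.read_tool_pos(),arm.read_finger_force()); print(ticket.finish_job())
```

```text
[0.46431499 0.30919271 0.10970223] 78.69910955429077
the job is handed in; nothing more can be done
None
```

The job is handed in: the tall round plug is seated in the nest, and the gripper is holding the slide out so the plug stands under the bridge, centred to within about 1 mm by my camera check.

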